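# Latch the sampling probe down into the amber jar

### The job

Lower the spring-loaded sampling probe that stands over the amber jar: push its knob down, move it sideways along its slot while it is down, and let it rise into its holding notch, so that it stays down in the jar when you let go. Leave the jar standing in its place and the other probe up.

Things in the scene. Friction and masses are not known exactly. Their poses are not given: they have to be found in the camera images.
- probe_knob (a point): Centre of the top face of the probe's knob, an upright blue cylinder 24 mm wide, 36 mm tall, on an 8 mm stem through a cream bridge (36 x 120 mm, top 92 mm below this point at the start, on two posts). It is the station's highest part, free all round. z up; y along the bridge and its slot; +y, the way the probe shifts, is the robot's left within 30 degrees (stations are fixed at differing yaws).
- probe (a joint): How far the probe is down: 0 up, 0.040 m fully down (knob's underside then 16 mm above the bridge, 11 mm above a brass collar round the stem). Return spring 5 N at the top, 10 N fully down. Caught in the notch it rests at 0.022; it must first go at least 0.028 down (32 to 38 mm is good) to pass under the tooth.
- probe_shift (a joint): Sideways travel along the slot: 0 to 0.026 m towards +y, light return spring (1 to 3 N). Blocked after 2 mm unless the probe is at least 28 mm down. Past 0.015 (18 to 24 mm is good) the brass cross pin is under the notch of the steel gate: let it rise there and it is caught, resting between 0.015 and 0.026. Let go earlier, it slides back and springs up, or hangs on the tooth (not caught).
- amber_jar: Loose open amber-brown jar, 60 mm wide, 45 mm high, wall 4 mm, standing on the station's 8 mm base plate under the bridge. Origin: centre of its underside, z up. The thin needle of the probe hangs 5 mm above its rim and dips into it without touching.
- spare_knob (a point): Centre of the top face of the knob of the other, identical station, which has a white jar under it. To be left up.
There are look-alikes about, which are no part of the job. Leave any brown or red look-alike of the part that bears probe_knob alone.

How it is judged:
By the outcome, as a careful person would: the job done as asked, in the order asked, and still so for the second after the job is handed in, with the robot touching nothing.
It also fails if it takes over 32 s, if anything falls off the work surface, if the arm or the gripper's body presses on something with over 40 N, if the wrist force passes 120 N, or if a joint passes its speed limit or range.

### The arm

A 6-joint arm with a two-finger parallel gripper is mounted at the origin on the work surface. World frame = base frame: x ahead of the robot, y to its left, z up, the work surface at z = 0. Lengths are in m, angles in degrees, forces in N, time in s.
With the tool pointing down it reaches from about 0.4 to 0.825 m from the base axis. Payload 7 kg.
Tool frame: the origin (TCP) lies at the very end of the fingers, on their centre line; the grasp point (between the pads) lies 19 mm behind it (grasp_offset is the x of the grasp point in the tool frame, in m); x points along the fingers, y is the direction in which the jaws open and shut, and the axes are right-handed (so a half turn about x gives the same grasp; the last joint's range is limited). The gripper opens to 88 mm and grips with 3 to 60 N. Pads are 19 mm wide; open, the fingers measure 130 mm over their backs; the gripper's body (78 mm by 193 mm) begins 47 mm behind the grasp point.
Start: joints at [84.345, 20.546, 0.682, 0, -70.136, -16.507], TCP at [0.255, 0.625, 0.227] pointing down, gripper open.
Joint ranges: [-176.03, 176.03], [-82.01, 121.73], [-58.28, 71.71], [-173.87, 95.51], [-174.79, -0.11], [-173.66, 173.66]. Speed limits (degrees/s): [136.94, 136.94, 172.46, 180, 180, 180].

### API

Orientations are given as [roll, pitch, yaw] about the fixed x, y, z axes, in that order (R = Rz(yaw) Ry(pitch) Rx(roll)).
In Python, from plant import get_obs, snapshot, close_job, grasp_offset gives the robot as it stands.
- The arm moves only by the tool carry_out, never from a script. Its argument "series" is a list that holds one entry, the list of rows, each a list of 6 numbers: the shift along the tool's x, y, z in mm, then the turn, a rotation vector about the tool's x, y, z in degrees. A call has 1 to 10 rows; each row is the pose to reach, as a shift and turn from the pose commanded when the call began, along the tool's axes at that moment; what a row does not reach only later rows make up. A row lasts 1/8 s, in which the tool goes at most 62.5 mm and 10.7 degrees, less where a joint would pass 70% of its speed; a pose out of reach is approached as far as the arm can. A call with a gripper value outside its range is refused whole. "hand" is the gripper's target within -1 to 1 (shut at 1, half-way at 0, fully open at -1), set as the call begins (left out, the last holds). The fingers move at their own pace and stop on an object; the grip force is fixed at half the most. Time passes only in rows, so rows that repeat a pose let the fingers close. It gives the time, the measured TCP pose, the force and the opening at its end, in the units of the state.
- get_obs(): the state, without advancing time (a new reading comes with each control period).
- snapshot(name): name is "scene" or "top" or "wrist"; returns a dict with "color" (420x560x3 uint8, red, green, blue), "fx", "fy", "cx", "cy" (pixels), "eye" and "attitude" of the camera in the world. Camera axes: x right, y down, z forward; pixel columns grow to the right and rows downward; lengths in m; the calibration is good to about 2 mm. A picture is of the moment at which its call begins. There is no depth.
- close_job(): hands the job in, once; it reports no verdict.
The state is a dict: "clock": time; "joint_pos": joint angles; "qvel": joint speeds; "tau": joint torques, N m; "tool_pos": TCP position; "orientation": TCP orientation; "force": force on the tool from outside, world axes, zero at the start; "moment": the same for the moment, N m; "opening": finger opening in m.
Only numpy, scipy, OpenCV 4.12 (cv2) and the standard library are available. Lean on these libraries where they do the work, as an engineer would, in place of code of your own. Each camera call takes 0.05 s, during which the arm holds its last target.

## Working session

There is one attempt and no reset: what is moved stays moved. The work goes in short steps, Python scripts to look and compute and a tool call to move; the robot and the scene stay as the last step left them, time stands still between calls to the robot, and variables do not carry over. Pictures are saved under pics/ and viewed, and the job is handed in when it is done.

Besides the shell and the picture viewer there is one more tool, called after "Emit:" by a JSON object that holds its "op" and its "data". carry_out: Moves the arm, as the interface text tells. Its arguments: {"type":"object","properties":{"series":{"type":"array","items":{"type":"array","items":{"type":"array","items":{"type":"number"}}}},"hand":{"type":"number"}},"required":["series"]}

```bash
ls; mkdir -p pics
python3 - <<'E'
from plant import get_obs, snapshot, grasp_offset
import cv2
o=get_obs(); print(o); print(grasp_offset)
for n in ["scene","top","wrist"]:
    s=snapshot(n); cv2.imwrite(f"pics/{n}0.png",s["color"][:,:,::-1]); print(n,s["fx"],s["fy"],s["cx"],s["cy"],s["eye"],s["attitude"])
E
```

```text
pics
{'clock': 0.0, 'joint_pos': array([ 8.43458698e+01,  2.05904631e+01,  6.34856515e-01, -2.12393422e-02,
       -7.01365001e+01, -1.65057569e+01]), 'qvel': array([-1.90019968e-02,  1.39626013e-02,  6.59701018e-02,  3.32642757e-05,
       -3.58116789e-02, -2.35041285e-02]), 'tau': array([ 5.64721831e-04, -5.82716238e+01,  2.93055475e+01,  6.99728832e+00,
        6.95289214e-03, -1.73808612e-04]), 'tool_pos': array([0.2544512 , 0.62467632, 0.22563837]), 'orientation': array([  94.27625397,   89.90575336, -107.8908659 ]), 'force': array([-0.4695283 , -0.61464534, -0.30732646]), 'moment': array([ 0.06850428, -0.02797783,  0.0040215 ]), 'opening': 0.08770201426459205}
-0.0188
scene 398.07471058641914 398.07471058641914 274.0110353336332 209.50451654115213 [1.14367834 0.35623853 0.76324204] [-128.85274885   -1.13152025  113.50843771]
top 404.3669908353878 404.3669908353878 277.22381369363865 211.3552581737814 [0.27556474 0.03899407 0.98445706] [-168.14183566   -0.40355961  -86.83113666]
wrist 311.0912177210364 311.0912177210364 277.5633063265207 212.03460387280484 [0.33245869 0.5939762  0.38446112] [ 1.62222404e+02 -5.07726841e-02 -1.12164921e+02]
```

View pics/scene0.png

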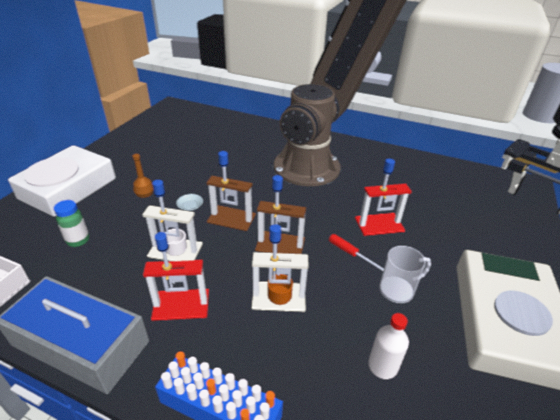

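View pics/top0.png

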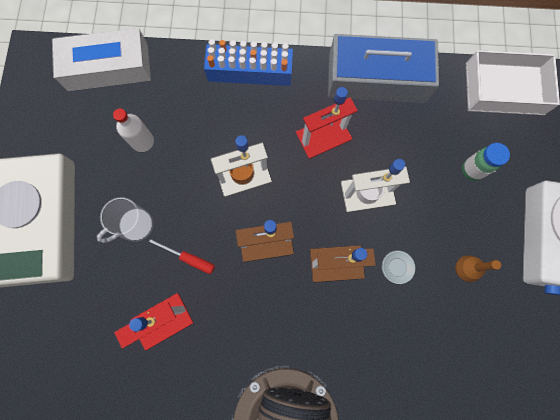

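View pics/wrist0.png

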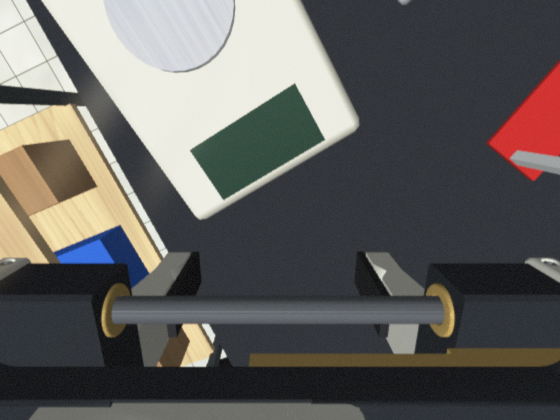

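The scene view shows six knobs. Two cream stations: amber jar (knob 275,230) and white jar (158,187). The look-alikes are red (162,240), (390,165) and brown (223,157), (277,183). In the top view the amber one has its knob at about (241,141) and the white-jar one at (398,167). I choose the cream station with the amber jar and check it in a close crop.

```bash
cat > h.py <<'E'
import numpy as np, cv2
from scipy.spatial.transform import Rotation as R
def cam(s):
    return np.array(s["eye"]), R.from_euler('xyz',s["attitude"],degrees=True).as_matrix()
def ray(s,u,v):
    e,M=cam(s); d=M@np.array([(u-s["cx"])/s["fx"],(v-s["cy"])/s["fy"],1.]); return e,d/np.linalg.norm(d)
def plane(s,u,v,z):
    e,d=ray(s,u,v); return e+d*(z-e[2])/d[2]
def tri(rs):
    A=sum(np.eye(3)-np.outer(d,d) for e,d in rs); b=sum((np.eye(3)-np.outer(d,d))@e for e,d in rs)
    p=np.linalg.solve(A,b); return p,[np.linalg.norm((np.eye(3)-np.outer(d,d))@(p-e)) for e,d in rs]
def proj(s,p):
    e,M=cam(s); c=M.T@(np.array(p)-e); return s["cx"]+s["fx"]*c[0]/c[2], s["cy"]+s["fy"]*c[1]/c[2]
E
python3 - <<'E'
import cv2,numpy as np
a=cv2.imread("pics/scene0.png")[215:320,235:325]; b=cv2.imread("pics/top0.png")[125:205,195:285]
a=cv2.resize(a,None,fx=5.5,fy=5.5,interpolation=2)[:570,:400*2]; b=cv2.resize(b,(300,267),interpolation=2)
c=np.zeros((580,800,3),np.uint8); c[:570,:a.shape[1]]=a[:570]; c[:267,500:800]=b; cv2.imwrite("pics/crop0.png",c)
for n in["scene0","top0"]:
    im=cv2.imread(f"pics/{n}.png"); hsv=cv2.cvtColor(im,cv2.COLOR_BGR2HSV)
    m=cv2.inRange(hsv,(105,150,50),(130,255,255))
    k,l,st,ce=cv2.connectedComponentsWithStats(m)
    for i in range(1,k):
        if 40<st[i,4]<600: print(n,st[i],ce[i])
E
```

```text
scene0 [533 146  19   6  41] [543.51219512 148.43902439]
scene0 [218 151  10  15 129] [222.92248062 157.93023256]
scene0 [384 158  11  16 134] [388.86567164 165.52985075]
scene0 [530 165  30  15 108] [545.59259259 171.90740741]
scene0 [272 175  11  16 143] [277.18181818 182.65734266]
scene0 [153 180  12  17 160] [158.425   187.59375]
scene0 [554 183   6  25  96] [557.16666667 192.84375   ]
scene0 [ 54 200  24  17 290] [ 65.22413793 208.03103448]
scene0 [269 225  12  18 169] [274.85207101 232.92899408]
scene0 [156 232  12  19 167] [161.21556886 241.20958084]
scene0 [234 386  18  34 127] [243.05511811 402.87401575]
scene0 [250 392  15  28 112] [257.70535714 406.5625    ]
scene0 [268 398  15  22 222] [276.32432432 410.11261261]
top0 [336  87  12  10  84] [341.57142857  91.94047619]
top0 [236 136  11  11  96] [240.97916667 140.73958333]
top0 [484 143  26  24 482] [496.37966805 154.26141079]
top0 [390 159  15  11 102] [398.25490196 164.14705882]
top0 [265 220  11  14 121] [269.85123967 226.14876033]
top0 [352 248  15  13 142] [359.13380282 254.11971831]
top0 [545 285  15  10 116] [552.04310345 289.48275862]
top0 [130 318  17  13 171] [137.73099415 323.77192982]
```

View pics/crop0.png

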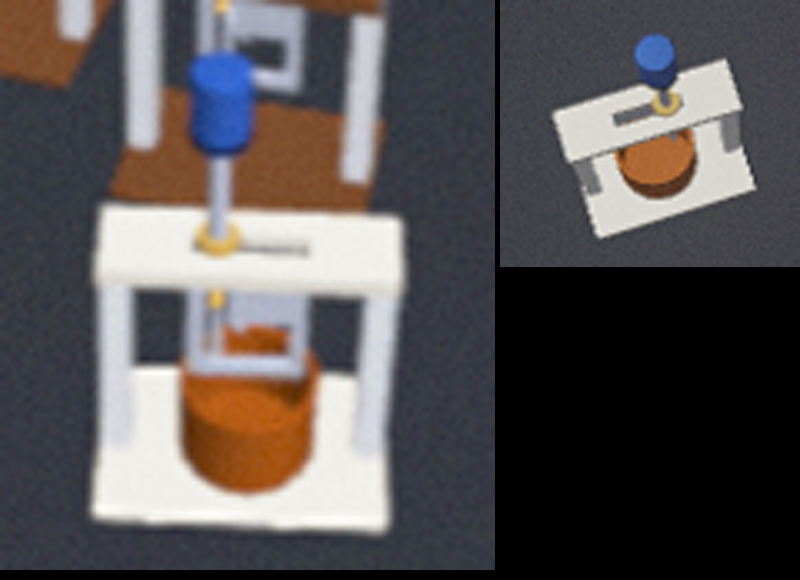

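The crop confirms it: a cream bridge with a blue knob over the amber jar. The slot runs from the collar toward the robot's left (right in scene, left in top). Next I triangulate.

Run:
```python
from h import *; from plant import snapshot
s=snapshot("scene");t=snapshot("top")
T=lambda x,y:(195+(x+.5-500)/3.3333-.5,125+(y+.5)/3.3375-.5)
S=lambda x,y:(235+(x+.5)/5.5-.5,215+(y+.5)/5.5-.5)
kt=T(655,50); ks=S(222,65); print(kt,ks)
k,e=tri([ray(t,*kt),ray(s,*ks)]); print("knob",k.round(4),np.round(e,4))
# collar
c,e=tri([ray(t,*T(666,102)),ray(s,*S(218,240))]); print("collar",c.round(4),np.round(e,4))
zb=c[2]-.003
for zb in (c[2]-.005,k[2]-.092):
    q=[plane(t,*T(*p),zb)[:2] for p in((553,113),(727,60),(742,107),(570,160))]
    q2=[plane(s,*S(*p),zb)[:2] for p in((405,220),(95,208),(95,280),(403,290))]
    for Q in(q,q2):
        y1=Q[0]-Q[1]; print(zb.round(4),np.round(Q,4).tolist(),np.linalg.norm(y1),np.degrees(np.arctan2(-y1[0],y1[1])), np.mean(Q,0))
        y2=Q[3]-Q[2];print(np.linalg.norm(y2),np.degrees(np.arctan2(-y2[0],y2[1])))
# slot ends
print(plane(s,*S(308,248),k[2]-.092),plane(t,*T(616,118),k[2]-.092))
# other knobs
for a,b in (((158.4,182),(398.5,163.5)),((277.2,178),(270,226)),((161.2,235.5),(341.5,92))):
    print(tri([ray(s,*a),ray(t,*b)]))
```

```text
(241.15046650466505, 139.6310861423221) (274.95454545454544, 226.4090909090909)
knob [0.5766 0.1227 0.225 ] [0.0005 0.0005]
collar [0.577  0.1231 0.1327] [0.0007 0.0007]
0.1277 [[0.567, 0.1975], [0.611, 0.0841], [0.5784, 0.072], [0.5351, 0.1834]] 0.12174707782497304 21.22335421673698 [0.5728868  0.13424844]
0.11958607530923332 21.262670338517047
0.1277 [[0.5303, 0.1866], [0.5766, 0.0691], [0.6124, 0.0866], [0.5669, 0.1989]] 0.12628019514357855 21.525353753118495 [0.57154982 0.13527618]
0.12115280678605217 22.046033806718768
0.133 [[0.5652, 0.1966], [0.609, 0.0838], [0.5766, 0.0718], [0.5335, 0.1825]] 0.12099511774615178 21.223354216736944 [0.57105042 0.13366011]
0.11884746247168554 21.262670338517026
0.133 [[0.5354, 0.188], [0.5813, 0.0715], [0.6168, 0.0888], [0.5717, 0.2002]] 0.12522873374705298 21.525353753118463 [0.5763136 0.137116 ]
0.1201440381563283 22.046033806718814
[0.56617019 0.15811861 0.13303923] [0.56411485 0.15463656 0.13303923]
(array([ 0.54464955, -0.18996254,  0.22339788]), [np.float64(0.0016358830417256955), np.float64(0.001635883041725614)])
(array([0.40654519, 0.05517621, 0.21995029]), [np.float64(0.00047521157735978033), np.float64(0.00047521157735978673)])
(array([ 0.69310052, -0.07451444,  0.22160096]), [np.float64(0.0013018524820876088), np.float64(0.0013018524820876036)])
```

```bash
cat >> h.py <<'E'
def goal(o,tgt,yaw):
    """shift (mm, tool axes) and turn for tool-down pose with jaw axis along station y"""
    R0=R.from_euler('xyz',o["orientation"],degrees=True)
    out=[]
    for sgn in (1,-1):
        y=sgn*np.array([-np.sin(np.radians(yaw)),np.cos(np.radians(yaw)),0]); x=np.array([0,0,-1.]); z=np.cross(x,y)
        Rt=R.from_matrix(np.c_[x,y,z]); out.append((R0.inv()*Rt).as_rotvec(degrees=True))
    return R0.inv().apply(np.array(tgt)-o["tool_pos"])*1000,out
E
python3 - <<'E'
from h import *; from plant import get_obs
o=get_obs(); M=R.from_euler('xyz',o["orientation"],degrees=True).as_matrix(); print(M.round(4)); print(o["joint_pos"].round(2),o["tool_pos"])
print(goal(o,[.5766,.1227,.300],21.3))
E
```

```text
[[-2.000e-04 -3.773e-01 -9.261e-01]
 [-8.000e-04 -9.261e-01  3.773e-01]
 [-1.000e+00  8.000e-04 -1.000e-04]]
[ 8.434e+01  2.057e+01  6.600e-01 -1.000e-02 -7.014e+01 -1.651e+01] [0.2545994  0.62489304 0.22613244]
(array([ -73.55480358,  343.63930782, -487.68880256]), [array([ 1.36533078e+02, -5.52976568e-02, -1.42777554e-02]), array([-4.34669112e+01,  1.14029290e-02, -4.41634724e-02])])
```

Emit:
{"op": "carry_out", "data": {"series": [[[-50, 0, 0, 0, 0, 0], [-74, 34, -49, -5, 0, 0], [-74, 69, -98, -10, 0, 0], [-74, 103, -146, -15, 0, 0], [-74, 137, -195, -20, 0, 0], [-74, 172, -244, -25, 0, 0], [-74, 206, -293, -30, 0, 0], [-74, 240, -341, -35, 0, 0], [-74, 275, -390, -40, 0, 0], [-74, 309, -439, -43.5, 0, 0]]], "hand": -1}}

```text
clock: 1.5
tool_pos: [0.5453, 0.1716, 0.3008]
orientation: [-163.0, 90.0, 38.5]
force: [1.5, 1.6, -0.1]
opening: 0.0877
```

Run:
```python
from h import *; from plant import get_obs,snapshot
s=snapshot("wrist"); cv2.imwrite("pics/w1.png",s["color"][:,:,::-1])
o=get_obs(); print(o["tool_pos"],o["joint_pos"].round(1)); print(proj(s,[.5766,.1227,.225]))
print(goal(o,[.5766,.1227,.300],21.3))
```

```text
[0.5477803  0.16667172 0.30053269] [ 36.6   8.7  -5.7   0.1 -75.7  74.9]
(np.float64(349.90380877264397), np.float64(209.4808423190281))
(array([  0.62443319,  51.47344703, -10.69885985]), [array([-1.79799832e+02,  1.68870622e-01,  4.09470791e-02]), array([ 0.20008381,  0.02609671, -0.10762592])])
```

View pics/w1.png

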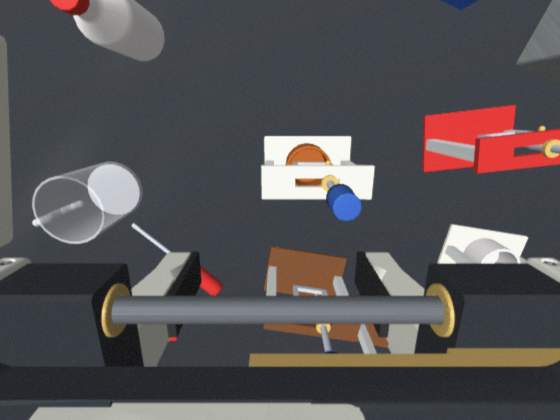

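The wrist view shows the target knob at about (347,207), with the bridge level in the image, so the yaw is matched. I'll fit the knob's top face and the bridge edges from this view.

Run:
```python
from h import *; from plant import get_obs,snapshot
s=snapshot("wrist");t=snapshot("top");sc=snapshot("scene")
im=s["color"][:,:,::-1].copy(); c=im[125:230,250:385]; cv2.imwrite("pics/w1c.png",cv2.resize(c,None,fx=5.5,fy=5.5,interpolation=2))
hsv=cv2.cvtColor(im,cv2.COLOR_BGR2HSV)
m=cv2.inRange(hsv,(0,0,170),(180,60,255)); m[:160]=0;m[205:]=0;m[:,:255]=0;m[:,380:]=0
cs=max(cv2.findContours(m,0,1)[0],key=cv2.contourArea); r=cv2.minAreaRect(cs); print(r); b=cv2.boxPoints(r); print(b)
e,M=cam(s)
P=[plane(s,*p,.133)[:2] for p in b]; print(np.round(P,4),np.mean(P,0))
for i in range(4):
    d=P[i]-P[i-1]; print(np.linalg.norm(d).round(4),np.degrees(np.arctan2(-d[0],d[1])).round(2))
```

```text
((312.0, 179.5), (39.0, 112.0), 90.0)
[[256. 160.]
 [368. 160.]
 [368. 199.]
 [256. 199.]]
[[0.5737 0.201 ]
 [0.6166 0.092 ]
 [0.5786 0.073 ]
 [0.534  0.1863]] [0.57572195 0.13807429]
0.0422 -69.71
0.1171 -158.51
0.0424 116.58
0.1218 21.48
```

View pics/w1c.png

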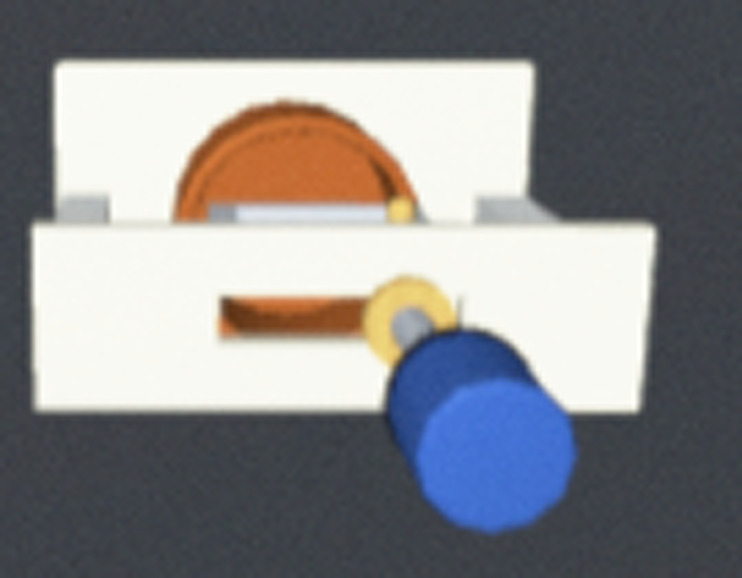

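Run:
```python
from h import *; from plant import get_obs,snapshot
s=snapshot("wrist");t=snapshot("top");sc=snapshot("scene")
im=s["color"][:,:,::-1].copy(); c=im[125:230,250:385]; cv2.imwrite("pics/w2c.png",cv2.resize(c,None,fx=5.5,fy=5.5,interpolation=2))
hsv=cv2.cvtColor(im,cv2.COLOR_BGR2HSV); m=cv2.inRange(hsv,(100,130,180),(130,255,255)); m[:180]=0;m[235:]=0
cs=max(cv2.findContours(m,0,1)[0],key=cv2.contourArea); print(cv2.minEnclosingCircle(cs),cv2.fitEllipse(cs))
w=cv2.fitEllipse(cs)[0]
rs=[ray(t,241.15,139.63),ray(sc,274.95,226.41),ray(s,*w)]
k,e=tri(rs); print("3 rays",k.round(4),np.round(e,4))
for i,j in((0,2),(1,2)): print(tri([rs[i],rs[j]]))
o=get_obs(); print(o["tool_pos"],o["joint_pos"].round(2)); print(goal(o,[k[0],k[1],.300],21.4))
```

```text
((347.5, 206.0), 14.326648712158203) ((347.4382629394531, 205.9370880126953), (25.629987716674805, 27.6072998046875), 68.38251495361328)
3 rays [0.5771 0.1238 0.2242] [0.0014 0.0012 0.0022]
(array([0.57776907, 0.12373723, 0.22050533]), [np.float64(0.0012284579919560408), np.float64(0.0012284579919560295)])
(array([0.57835859, 0.12534124, 0.22662065]), [np.float64(0.0013676965795747658), np.float64(0.0013676965795748049)])
[0.54421081 0.17412825 0.30057542] [ 3.735e+01  8.520e+00 -5.850e+00 -1.000e-02 -7.562e+01  7.403e+01]
(array([  0.56546682,  58.87460255, -12.27156557]), [array([1.79978978e+02, 1.55436919e-02, 1.58579282e-03]), array([-0.02102103, -0.00100966,  0.00989658])])
```

Emit:
{"op": "carry_out", "data": {"series": [[[0, 30, -6, 0, 0, 0], [0, 50, -10, 0, 0, 0], [0, 59, -12, 0, 0, 0], [0, 59, -12, 0, 0, 0], [0, 59, -12, 0, 0, 0], [0, 59, -12, 0, 0, 0]]]}}

```text
clock: 2.6
tool_pos: [0.577, 0.1232, 0.3006]
orientation: [-118.7, 90.0, 82.7]
force: [-0.4, -0.9, -0.1]
opening: 0.0876
```

Run:
```python
from h import *; from plant import get_obs,snapshot
s=snapshot("wrist");t=snapshot("top");sc=snapshot("scene")
im=s["color"][:,:,::-1].copy(); cv2.imwrite("pics/w3.png",im)
hsv=cv2.cvtColor(im,cv2.COLOR_BGR2HSV); m=cv2.inRange(hsv,(100,130,180),(130,255,255))
for c in cv2.findContours(m,0,1)[0]:
    if cv2.contourArea(c)>150:
        w,ax,_=cv2.fitEllipse(c); print(w,ax)
print("pred",proj(s,[.5771,.1235,.2245]))
o=get_obs(); print(o["tool_pos"],o["joint_pos"].round(2)); print(goal(o,[.5771,.1235,.300],21.4))
```

```text
(275.4987487792969, 220.4022979736328) (24.9804744720459, 26.726306915283203)
(550.2840576171875, 48.47891616821289) (22.663225173950195, 57.14525604248047)
pred (np.float64(277.4507157542482), np.float64(222.46431609123033))
[0.57713334 0.1230647  0.30063495] [ 31.    10.36  -3.61  -0.   -76.02  80.36]
(array([ 0.63500584, -0.41746856, -0.12745473]), [array([1.79964212e+02, 8.86816956e-03, 1.03660573e-02]), array([-0.03578753, -0.00660055,  0.00564677])])
```

View pics/w3.png

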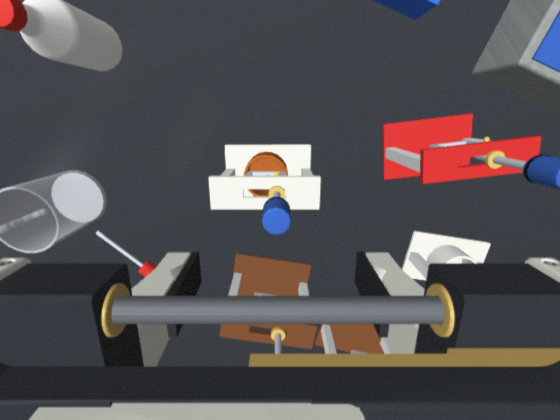

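The knob sits centred between the jaws at (275,220) against a predicted (277,222), which is within calibration. I descend next, with jaws along the slot and fingertips near the knob's underside.

Emit:
{"op": "carry_out", "data": {"series": [[[30, -1, 0, 0, 0, 0], [60, -1, 0, 0, 0, 0], [85, -1, 0, 0, 0, 0], [105, -1, 0, 0, 0, 0], [110, -1, 0, 0, 0, 0], [110, -1, 0, 0, 0, 0], [110, -1, 0, 0, 0, 0]]]}}

```text
clock: 3.62
tool_pos: [0.5775, 0.1239, 0.1916]
orientation: [-180.0, 89.9, 21.4]
force: [0.3, -0.6, 0.0]
opening: 0.0876
```

Run:
```python
from h import *; from plant import get_obs,snapshot
s=snapshot("wrist");sc=snapshot("scene")
a=cv2.resize(sc["color"][180:320,215:335,::-1],(450,525),interpolation=2); b=s["color"][160:420,150:420,::-1]
c=np.zeros((525,800,3),np.uint8); c[:,:450]=a; c[:260,455:725]=b; cv2.imwrite("pics/d1.png",c)
o=get_obs(); print(o["tool_pos"],o["force"])
```

```text
[0.57733614 0.12388022 0.19147577] [-0.19298424  0.33131505  0.07784008]
```

View pics/d1.png

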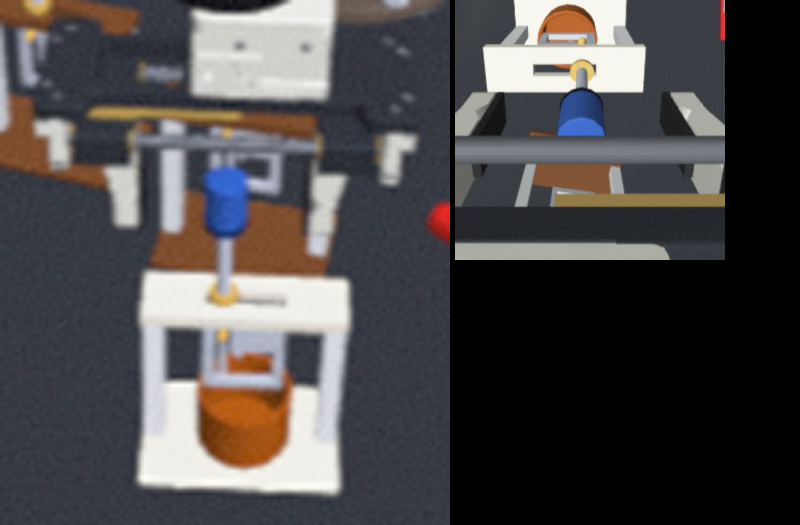

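The scene crop shows the knob (227,200) midway between the open fingers (125,195 and 327,195), with the tips just above its underside. I close the gripper.

Emit:
{"op": "carry_out", "data": {"series": [[[0, 0, 0, 0, 0, 0], [0, 0, 0, 0, 0, 0], [0, 0, 0, 0, 0, 0], [0, 0, 0, 0, 0, 0], [0, 0, 0, 0, 0, 0], [0, 0, 0, 0, 0, 0], [0, 0, 0, 0, 0, 0], [0, 0, 0, 0, 0, 0]]], "hand": 1}}

```text
clock: 4.72
tool_pos: [0.5768, 0.1241, 0.1906]
orientation: [-106.2, 90.0, 95.1]
force: [-1.3, 2.2, 0.7]
opening: 0.0234
```

Gripped: the opening is 23.4 mm and the knob is 24 mm wide. I push down 35 mm.

Emit:
{"op": "carry_out", "data": {"series": [[[6, 0, 0, 0, 0, 0], [12, 0, 0, 0, 0, 0], [18, 0, 0, 0, 0, 0], [24, 0, 0, 0, 0, 0], [30, 0, 0, 0, 0, 0], [35, 0, 0, 0, 0, 0], [35, 0, 0, 0, 0, 0], [35, 0, 0, 0, 0, 0]]]}}

```text
clock: 5.72
tool_pos: [0.577, 0.1242, 0.1565]
orientation: [-161.8, 89.9, 39.6]
force: [-4.1, 3.7, 8.5]
opening: 0.0232
```

Run:
```python
from h import *; from plant import get_obs,snapshot
sc=snapshot("scene");t=snapshot("wrist")
a=cv2.resize(sc["color"][180:320,215:335,::-1],(450,525),interpolation=2); b=t["color"][160:420,150:420,::-1]
c=np.zeros((525,800,3),np.uint8); c[:,:450]=a; c[:260,455:725]=b; cv2.imwrite("pics/d2.png",c)
o=get_obs(); print(o["tool_pos"],o["force"],o["opening"])
```

```text
[0.57696631 0.12416749 0.15658501] [-4.85519403  4.18715236  8.44526127] 0.02315707305242649
```

View pics/d2.png

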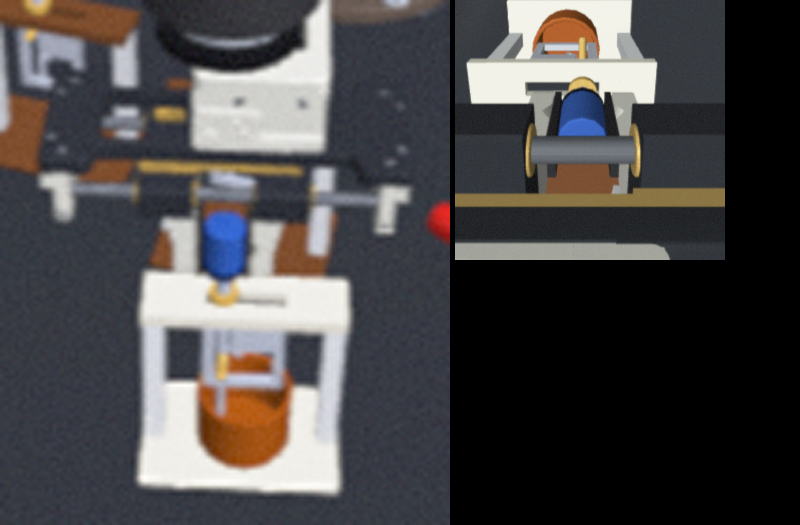

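The probe is about 34 mm down: the knob stays in the grip, the spring force is 8.5 N, and the needle is in the jar. I shift 21 mm toward station +y, which is tool −y.

Emit:
{"op": "carry_out", "data": {"series": [[[0, -4, 0, 0, 0, 0], [0, -8, 0, 0, 0, 0], [0, -12, 0, 0, 0, 0], [0, -16, 0, 0, 0, 0], [0, -19, 0, 0, 0, 0], [0, -21, 0, 0, 0, 0], [0, -21, 0, 0, 0, 0], [0, -21, 0, 0, 0, 0]]]}}

```text
clock: 6.82
tool_pos: [0.5698, 0.1424, 0.1568]
orientation: [117.7, 89.9, -41.0]
force: [-1.6, -3.6, 8.9]
opening: 0.0229
```

Run:
```python
from h import *; from plant import get_obs,snapshot
sc=snapshot("scene");t=snapshot("wrist")
a=cv2.resize(sc["color"][180:320,215:335,::-1],(450,525),interpolation=2); b=t["color"][160:420,150:420,::-1]
c=np.zeros((525,800,3),np.uint8); c[:,:450]=a; c[:260,455:725]=b; cv2.imwrite("pics/d3.png",c)
o=get_obs(); print(o["tool_pos"],o["force"],o["opening"])
```

```text
[0.56982518 0.14235004 0.15684696] [-2.74579142 -3.01006584  9.10277742] 0.02344491566937967
```

View pics/d3.png

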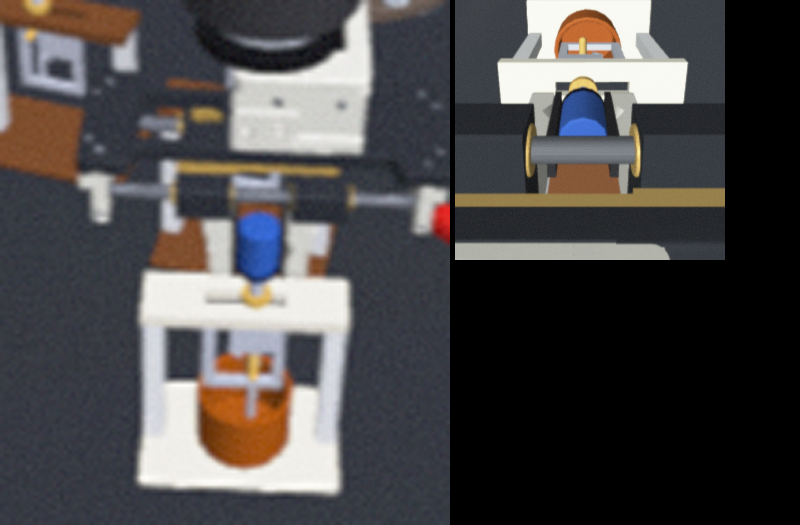

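The shift so far is 19.5 mm by TCP, and the collar's travel in the image agrees at about 19.4 mm. I nudge 1.5 mm more and let it rise toward 22 mm down.

Emit:
{"op": "carry_out", "data": {"series": [[[0, -1.5, 0, 0, 0, 0], [0, -1.5, 0, 0, 0, 0], [-3, -1.5, 0, 0, 0, 0], [-6, -1.5, 0, 0, 0, 0], [-9, -1.5, 0, 0, 0, 0], [-11, -1.5, 0, 0, 0, 0], [-12, -1.5, 0, 0, 0, 0], [-12, -1.5, 0, 0, 0, 0], [-12, -1.5, 0, 0, 0, 0]]]}}

```text
clock: 8.05
tool_pos: [0.5693, 0.1437, 0.1686]
orientation: [112.5, 89.9, -46.2]
force: [-0.8, -2.0, 6.6]
opening: 0.0237
```

Run:
```python
from h import *; from plant import get_obs,snapshot
sc=snapshot("scene");t=snapshot("wrist")
a=cv2.resize(sc["color"][180:320,215:335,::-1],(450,525),interpolation=2); b=t["color"][160:420,150:420,::-1]
c=np.zeros((525,800,3),np.uint8); c[:,:450]=a; c[:260,455:725]=b; cv2.imwrite("pics/d4.png",c)
o=get_obs(); print(o["tool_pos"],o["force"],o["opening"])
```

```text
[0.56924242 0.14372054 0.16858773] [-2.07257509 -2.58964     7.51435576] 0.02344738433888454
```

View pics/d4.png

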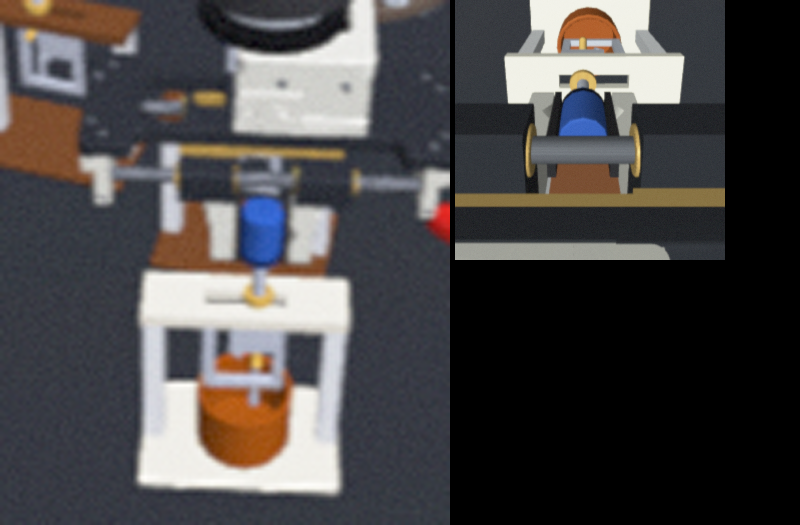

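It is about 22 mm down with the spring still on the gripper. I lift 1 to 1.5 mm more; the force should fall if the notch carries it.

Emit:
{"op": "carry_out", "data": {"series": [[[-1, 0, 0, 0, 0, 0], [-1.5, 0, 0, 0, 0, 0], [-1.5, 0, 0, 0, 0, 0], [-1.5, 0, 0, 0, 0, 0]]]}}

```text
clock: 8.65
tool_pos: [0.569, 0.144, 0.169]
orientation: [74.1, 89.9, -84.5]
force: [2.5, -4.6, 1.4]
opening: 0.0234
```

The force fell to 1.4 N and the tool rose only 0.4 mm, so the notch is holding the probe. I open the gripper.

Emit:
{"op": "carry_out", "data": {"series": [[[-1.5, 0, 0, 0, 0, 0], [-1.5, 0, 0, 0, 0, 0], [-1.5, 0, 0, 0, 0, 0], [-1.5, 0, 0, 0, 0, 0], [-1.5, 0, 0, 0, 0, 0], [-1.5, 0, 0, 0, 0, 0], [-1.5, 0, 0, 0, 0, 0], [-1.5, 0, 0, 0, 0, 0]]], "hand": -1}}

```text
clock: 9.65
tool_pos: [0.5687, 0.1446, 0.1706]
orientation: [-23.6, 90.0, 177.7]
force: [0.1, 0.2, 0.8]
opening: 0.087
```

Run:
```python
from h import *; from plant import get_obs,snapshot
sc=snapshot("scene");t=snapshot("wrist")
a=cv2.resize(sc["color"][180:320,215:335,::-1],(450,525),interpolation=2); b=t["color"][160:420,150:420,::-1]
c=np.zeros((525,800,3),np.uint8); c[:,:450]=a; c[:260,455:725]=b; cv2.imwrite("pics/d5.png",c)
o=get_obs(); print(o["tool_pos"],o["force"],o["opening"])
```

```text
[0.56870184 0.14463364 0.17054234] [ 0.45944007 -0.61798208 -0.18361347] 0.08796615411633447
```

View pics/d5.png

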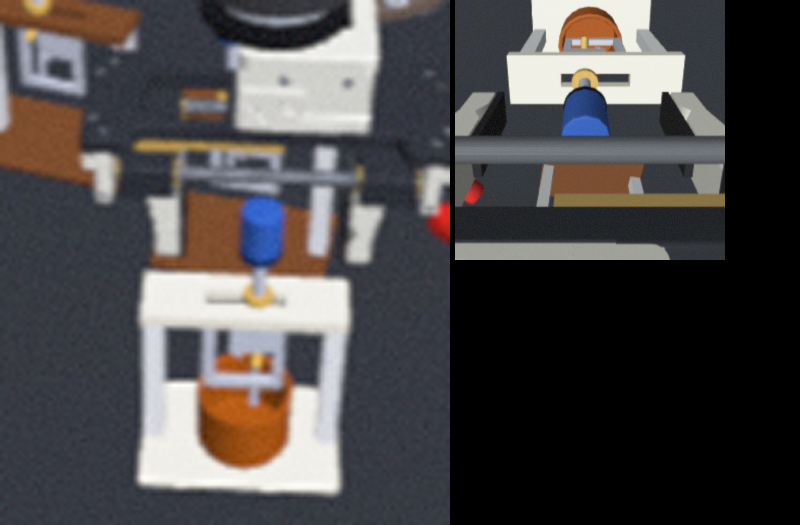

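With the gripper open, the probe stays down (knob at 262,230, needle in the jar). I retreat straight up and check again.

Emit:
{"op": "carry_out", "data": {"series": [[[-15, 0, 0, 0, 0, 0], [-45, 0, 0, 0, 0, 0], [-90, 0, 0, 0, 0, 0], [-140, 0, 0, 0, 0, 0], [-150, 0, 0, 0, 0, 0], [-150, 0, 0, 0, 0, 0], [-150, 0, 0, 0, 0, 0], [-150, 0, 0, 0, 0, 0]]]}}

```text
clock: 10.75
tool_pos: [0.5683, 0.1444, 0.3193]
orientation: [7.7, 89.9, -150.9]
force: [-0.0, -0.2, -0.3]
opening: 0.0878
```

Run:
```python
from h import *; from plant import get_obs,snapshot
sc=snapshot("scene");t=snapshot("wrist")
cv2.imwrite("pics/e1.png",sc["color"][:,:,::-1]); 
a=cv2.resize(sc["color"][215:320,235:325,::-1],(450,525),interpolation=2); b=t["color"][100:420,150:490,::-1]
c=np.zeros((525,800,3),np.uint8); c[:,:450]=a; c[:320,455:795]=b; cv2.imwrite("pics/e2.png",c)
hs=cv2.cvtColor(t["color"],cv2.COLOR_RGB2HSV); m=cv2.inRange(hs,(100,130,180),(130,255,255))
hs2=cv2.cvtColor(sc["color"],cv2.COLOR_RGB2HSV); m2=cv2.inRange(hs2,(105,150,50),(130,255,255))
for mm in(m,m2):
  for q in cv2.findContours(mm,0,1)[0]:
    if cv2.contourArea(q)>80: print(cv2.boundingRect(q),cv2.fitEllipse(q)[0])
for sh in(.016,.019,.0215,.025):
  p=[.5768-sh*.365,.1235+sh*.931,.2025]; print(sh,proj(t,p),proj(sc,p))
o=get_obs(); print(o["tool_pos"],o["clock"])
```

```text
(267, 194, 24, 23) (278.4721984863281, 205.46502685546875)
(542, 29, 18, 40) (552.86669921875, 53.227481842041016)
(431, 0, 23, 9) (445.2878112792969, 2.887425422668457)
(268, 398, 15, 22) (276.0697021484375, 410.633056640625)
(234, 386, 18, 34) (243.1129150390625, 403.0611877441406)
(155, 374, 84, 46) (197.8526611328125, 394.1271667480469)
(0, 365, 102, 55) (50.622161865234375, 398.725341796875)
(1, 280, 133, 83) (69.56719207763672, 319.94580078125)
(280, 232, 10, 19) (284.34100341796875, 240.7747039794922)
(155, 232, 13, 19) (161.2222442626953, 241.0928955078125)
(54, 200, 23, 17) (65.11151885986328, 208.1033172607422)
(153, 179, 12, 18) (158.40621948242188, 187.76370239257812)
(272, 175, 11, 16) (277.1199951171875, 182.5709991455078)
(384, 158, 11, 16) (388.8548583984375, 165.28298950195312)
(218, 151, 10, 15) (222.9178924560547, 157.92498779296875)
(352, 115, 208, 98) (474.4627990722656, 155.8855438232422)
(138, 69, 139, 50) (200.98851013183594, 93.36817169189453)
(82, 0, 74, 41) (158.31756591796875, -2.62532901763916)
(0, 0, 109, 199) (43.471473693847656, 94.1673812866211)
0.016 (np.float64(284.8488244740108), np.float64(207.34554566356397)) (np.float64(282.4688544739996), np.float64(234.99723104904382))
0.019 (np.float64(281.6093409312589), np.float64(207.34919219865563)) (np.float64(283.9092315468519), np.float64(235.0540095017958))
0.0215 (np.float64(278.90979063873925), np.float64(207.35223095614376)) (np.float64(285.10967457310903), np.float64(235.10132995623263))
0.025 (np.float64(275.13044974561103), np.float64(207.35648518340196)) (np.float64(286.79049155542873), np.float64(235.16758634798867))
[0.5685012  0.14451641 0.31962266] 10.85
```

View pics/e1.png

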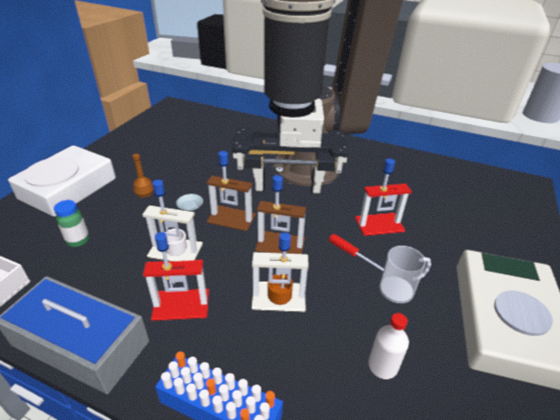

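View pics/e2.png

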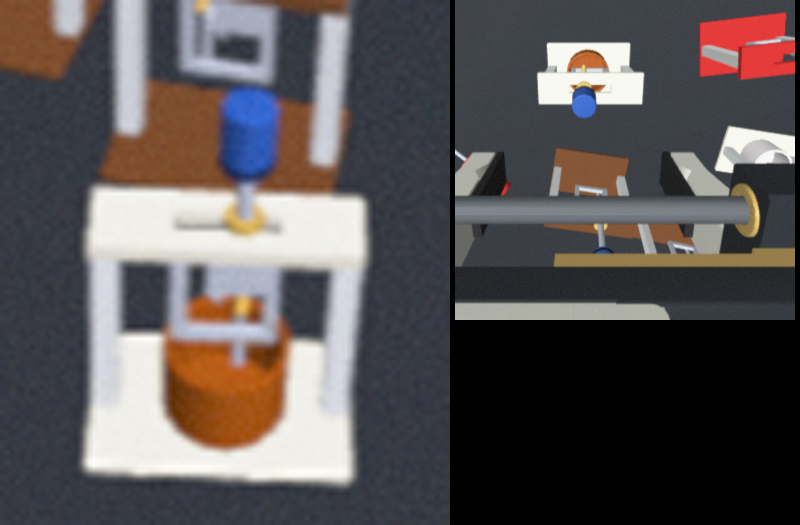

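The final pictures show the knob low and shifted. The wrist view at (278.5,205.5) and scene view at about (284.3,235) both match roughly 0.020 shift at 22 mm down. The jar and all other knobs, including the spare at (158,188), are unmoved. I hand in the job.

```bash
python3 -c "
from plant import close_job; print(close_job())"
```

```text
the job is handed in; nothing more can be done
None
```

The probe over the amber jar is down and caught in its notch, and the job was handed in at about 11 s of the 32 s allowed. I gripped its knob, pushed it about 34 mm down, shifted it about 21 mm along the slot and let it rise to about 22 mm down. Then I let go and retreated straight up.

- **Caught in the notch:** when I lifted slightly before letting go, the spring load on the gripper fell from about 7 N to 1.4 N and the tool rose only 0.4 mm. After letting go, the scene and wrist pictures both fit a knob resting 22 mm down and about 20 mm along the slot, with the needle in the jar.
- **Nothing else moved:** the amber jar stands in its place, and the spare knob and all the red and brown look-alikes appear where they were.
- **Small disagreements:** the wrist view differed from the two fixed cameras by about 2 mm in placing the knob, within calibration. Some wrist pictures taken while the arm was still settling disagreed, so I took the measurement again before descending.

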